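# Turn the soldering turntable to its stop and latch it

## Task

Push the long arm of the soldering turntable round with a fingertip until it rests against the stop post, then push the flat latch bar round behind the arm until it is fully closed, so that the turntable is held. Pick nothing up, leave the charcoal block lying in the middle of the plate, and do not disturb the things standing and lying round the turntable.

Things in the scene. Friction and masses are not known exactly. Their poses are not given: they have to be found in the camera images.
- turntable: Fixed grey base of the turntable, foot 140 mm in diameter. Origin on the turning axis, on the bench top; z up. The long arm's home direction, r, is (-0.5, -0.866) in the base's xy (240 degrees); t = (0.866, -0.5) is anticlockwise across it. A flat tongue, 10 mm thick, 60 mm wide, runs along r to 190 mm from the axis and carries stop post and latch.
- plate (a joint): Angle of the turning plate: 0 = long arm home against the stop post, negative = short of it; grows anticlockwise seen from above (range -1.85 to 0). The long arm points to 4.189 rad + this value in the base's xy. Stays where it is left; friction 0.10 N m (about 1 N at the arm).
- long_arm_end (a point): Outer end of the long arm, 150 mm from the axis, on its centre line at z = 46 mm. Three round steel arms 10 mm thick stick out level from the plate's rim, 120 degrees apart: this long one and two short ones ending 95 mm from the axis. Push it on its clockwise side, 110 to 140 mm from the axis, fingertip down to z = 25 to 35 mm.
- plate_center (a point): Centre of the plate's upper face, z = 54 mm, on the turning axis. The plate is a plain aluminium disc, 150 mm in diameter, z = 39 to 54 mm.
- stop_post (a point): Top centre of the stop post, a fixed upright steel pin 12 mm in diameter, top at z = 66 mm, 120 mm from the axis along r and 11 mm along +t. The long arm comes to rest against it from the clockwise side.
- latch (a joint): Angle of the latch bar: 0 = open (bar points along -t, clear of the arm's path), 1.571 = fully closed at its own stop (bar points inward along -r, 4 mm behind the home arm on its clockwise side). Grows clockwise seen from above. Stays where it is left; friction 0.03 N m. If the long arm is not home the bar strikes it and cannot close.
- latch_pivot (a point): Pivot of the latch bar at the bar's mid-height, z = 46 mm: 170 mm from the turning axis along r and 15 mm along -t. Its screw head reaches z = 60 mm.
- latch_end (a point): Free end of the latch bar, on its centre line at z = 46 mm, 65 mm from the pivot. The bar is plain steel, 12 mm wide and 12 mm high (z = 40 to 52 mm). Push it on its long side near the free end, at first on the side away from the turning axis.
- charcoal_center (a point): Centre of the black charcoal block, 64 x 117 x 30 mm, lying loose in the middle of the plate (z = 54 to 84 mm); it turns with the plate.
- dish: White borax dish, 72 mm across and 18 mm high, standing loose beside the turntable, beyond the stop post; origin at the centre of its underside.
- cone: White borax cone with a rounded top, 29 mm across and 41 mm high, standing loose beside the dish; origin at the centre of its underside.
- tweezers: Steel tweezers, 142 x 14 x 9 mm, lying loose to the right; origin at the centre of the underside, long axis y.
- tin: Round solder tin with a lid, 57 mm across and 28 mm high, loose at the left; origin at the centre of its underside.
- file_a: Needle file, 173 x 8 x 8 mm, lying loose at the left; origin at the centre of its underside, long axis y.
- file_b: A second needle file, 173 x 8 x 8 mm, beside the first; origin at the centre of its underside, long axis y.
- shears: Black-handled metal shears, 123 x 44 x 9 mm, lying loose to the right; origin at the centre of the underside, long axis y.
Mind the look-alikes: they are no part of the job. Leave any red or turquoise look-alike of the part that bears charcoal_center alone.

How it is judged (in metres and radians):
On the way, in this order (a step that is already met when the one before it is completed fails the run):
1. the long arm rests against the stop post while the latch is still open (value of joint plate above -0.05 rad and value of joint latch below 0.8 rad), for 0.2 s.
2. the latch bar is closed behind the arm (value of joint latch above 1.45 rad and value of joint plate above -0.05 rad), for 0.2 s.
At the end, for the whole second after the job is handed in: The long arm is within 0.05 rad (about 6 mm at the post) of resting against the stop post, the latch bar is within 0.12 rad of fully closed, both are at rest, and the charcoal block lies flat on the plate within 20 mm of its middle (all of step 2 and horizontal distance between charcoal_center and plate_center below 0.02 m and height (world z) of charcoal_center between 0.06 and 0.078 m and velocity of joint plate between -0.05 and 0.05 rad/s and velocity of joint latch between -0.05 and 0.05 rad/s); the robot touches nothing.
It fails at once if the charcoal block is lifted, or shifted more than 20 mm from the middle of the plate (height (world z) of charcoal_center above 0.08 m or horizontal distance between charcoal_center and plate_center above 0.02 m).
It fails at once if the borax dish or cone is lifted, tipped or pushed more than 20 mm (distance of any of dish, cone from where it was at the start of the episode above 0.02 m or angle between cone's own z axis and vertical above 0.5 rad).
It fails at once if the tweezers, tin, files or shears are lifted or pushed more than 20 mm (distance of any of tweezers, tin, file_a, file_b, shears from where it was at the start of the episode above 0.02 m).
It also fails if it takes over 64 s, if anything falls off the work surface, if the arm or the gripper's body presses on something with over 40 N, if the wrist force passes 120 N, or if a joint passes its speed limit or range.

## Robot

A 6-joint arm with a two-finger parallel gripper is mounted at the origin on a cart in front of the work surface, level with it; the furniture and walls round the work are solid. World frame = base frame: x ahead of the robot, y to its left, z up, the work surface at z = 0. Lengths are in mm, angles in rad, forces in N, time in s.
With the tool pointing down it reaches from about 275 to 975 mm from the base axis. Payload 8.4 kg.
Tool frame: the origin (TCP) lies on the centre line of the jaws, within the pads' length; the fingertips stand robot.nose_length ahead of it and the grasp point (between the pads) lies 3 mm ahead of it (robot.nose_length is the distance from the TCP to the fingertips, in mm); x points along the fingers, y is the direction in which the jaws open and shut, and the axes are right-handed (so a half turn about x gives the same grasp; the last joint's range is limited). The gripper opens to 92 mm and grips with 3 to 60 N. Pads are 20 mm wide; open, the fingers measure 128 mm over their backs; the gripper's body (75 mm by 189 mm) begins 69 mm behind the grasp point.
Start: joints at [-1.332, 0.353, 1.633, -0, 1.155, -0.002], TCP at [149.048, -606.97, 201.683] pointing down, gripper open.
Joint ranges: [-2.63, 2.63], [-0.92, 2.1], [0.06, 2.66], [-1.3, 4.44], [0, 2.69], [-3.02, 3.02]. Speed limits (rad/s): [2.22, 2.22, 2.79, 3.14, 3.14, 3.14].

## Interface

Orientations are given as a rotation vector (axis times angle).
In Python, from cell import telemetry, vision, order, robot gives the robot as it stands.
- The arm moves only by the tool apply_moves, never from a script. Its argument "increments" is a list of rows, each an object of numbers: "x", "y", "z": the shift along the tool's x, y, z in cm; "wx", "wy", "wz": the turn, a rotation vector about the tool's x, y, z in rad. In form: [{"x": .., "y": .., "z": .., "wx": .., "wy": .., "wz": ..}, ...]. A call has 1 to 12 rows; each row is the pose to reach, as a shift and turn from the pose commanded when the call began, along the tool's axes at that moment; what a row does not reach only later rows make up. A row lasts 1/10 s, in which the tool goes at most 50 mm and 8.59 degrees, less where a joint would pass 70% of its speed; a pose out of reach is approached as far as the arm can. A call with a gripper value outside its range is refused whole. "gripper" is the opening, from -1 (shut) to 1 (fully open), set as the call begins (left out, the last holds). The fingers move at their own pace and stop on an object; "squeeze" is the grip in N (left out, the last holds). Time passes only in rows, so rows that repeat a pose let the fingers close. It gives the time, the measured TCP pose, the force and the opening at its end, in the units of the state.
- telemetry.sense(): the state, without advancing time (a new reading comes with each control period).
- vision.read_camera(name): name is "side" or "top" or "wrist"; returns a dict with "pixels" (384x512x3 uint8, blue, green, red), "intrinsics" (3x3 intrinsics, pixels), "k1" (the pictures are not rectified: a ray, as slopes to the right and down, at radius r is drawn at 1 + k1 r^2 times it, then the intrinsics apply), "pose" (4x4, takes a point from camera to world coordinates); the wrist camera has in their place "tool_from_camera" (4x4, takes a point from camera to tool coordinates, whose origin is the TCP and whose axes are the tool frame's). Camera axes: x right, y down, z forward; pixel columns grow to the right and rows downward; lengths in mm; the calibration is good to about 2 mm. A picture is of the moment at which its call begins: read the wrist's pose just before it. There is no depth.
- order.hand_in(): hands the job in, once; it reports no verdict.
The state is a dict: "clock": time; "q": joint angles; "dq": joint speeds; "joint_torque": joint torques, N m; "tool_pos": TCP position; "tcp_rot": TCP orientation; "ft_force": force on the tool from outside, world axes, zero at the start; "torque": the same for the moment, N m; "gripper_width": finger opening in mm.
Only numpy, scipy, OpenCV 4.12 (cv2) and the standard library are available. Lean on these libraries where they do the work, as an engineer would, in place of code of your own. Each camera call takes 0.05 s, during which the arm holds its last target. There are 200 camera calls.

## Working session

There is one attempt and no reset: what is moved stays moved. The work goes in short steps, Python scripts to look and compute and a tool call to move; the robot and the scene stay as the last step left them, time stands still between calls to the robot, and variables do not carry over. Pictures are saved under pics/ and viewed, about 8 in all and at most 12, crops included, and the job is handed in when it is done.

Besides the shell and the picture viewer there is one more tool, called after "Request:" as name(argument=value, ...) on one line, values as JSON. apply_moves: Moves the arm, as the interface text tells. Its arguments: {"type":"object","properties":{"increments":{"type":"array","items":{"type":"object","properties":{"x":{"type":"number"},"y":{"type":"number"},"z":{"type":"number"},"wx":{"type":"number"},"wy":{"type":"number"},"wz":{"type":"number"}}}},"gripper":{"type":"number"},"squeeze":{"type":"number"}},"required":["increments"]}

```bash
mkdir -p pics; ls
cat > h.py <<'E'
import numpy as np, cv2
from cell import telemetry, vision, order, robot
from scipy.spatial.transform import Rotation as R
def snap(n,f):
    c=vision.read_camera(n); cv2.imwrite(f'pics/{f}.png',c['pixels']); np.savez(f'pics/{f}.npz',**{k:v for k,v in c.items()}); return c
def und(c,uv):
    K=np.array(c['intrinsics'],float);k=float(c['k1'])
    d=(np.array(uv,float)-K[:2,2])/[K[0,0],K[1,1]]; s=d.copy()
    for _ in range(30): s=d/(1+k*(s**2).sum(-1,keepdims=True))
    return s
def pos(c,uv,z):
    T=np.array(c['pose']);s=und(c,np.atleast_2d(uv))
    D=np.c_[s,np.ones(len(s))]@T[:3,:3].T
    return T[:3,3]+D*((z-T[2,3])/D[:,2])[:,None]
def proj(c,P):
    T=np.array(c['pose']);K=np.array(c['intrinsics'],float);p=(np.atleast_2d(P)-T[:3,3])@T[:3,:3]
    s=p[:,:2]/p[:,2:];s=s*(1+float(c['k1'])*(s**2).sum(1,keepdims=True));return s*[K[0,0],K[1,1]]+K[:2,2]
E
python3 - <<'E'
from h import *
for n in('top','side'):
    c=snap(n,n+'0');print(n,c['intrinsics'],c['k1'],np.round(c['pose'],3))
s=telemetry.sense();print(s,robot.nose_length);print(R.from_rotvec(s['tcp_rot']).as_matrix().round(3))
E
```

```text
pics
top [[426.86172681   0.         255.20007638]
 [  0.         426.86172681 182.75160564]
 [  0.           0.           1.        ]] 0.03793145844706194 [[ 1.200000e-02 -9.990000e-01  4.400000e-02  5.408350e+02]
 [-1.000000e+00 -1.100000e-02  2.400000e-02  3.550200e+01]
 [-2.400000e-02 -4.400000e-02 -9.990000e-01  1.254338e+03]
 [ 0.000000e+00  0.000000e+00  0.000000e+00  1.000000e+00]]
side [[356.53139548   0.         252.76078686]
 [  0.         356.53139548 194.06868268]
 [  0.           0.           1.        ]] -0.05149010862631887 [[ 9.89000e-01 -6.50000e-02  1.29000e-01  4.75405e+02]
 [-1.44000e-01 -5.46000e-01  8.25000e-01 -7.07278e+02]
 [ 1.70000e-02 -8.35000e-01 -5.50000e-01  5.66037e+02]
 [ 0.00000e+00  0.00000e+00  0.00000e+00  1.00000e+00]]
{'clock': 0.1, 'q': array([-1.33240473e+00,  3.53580529e-01,  1.63402598e+00, -1.64715120e-05,
        1.15521466e+00, -2.41530795e-03]), 'dq': array([ 0.00118705, -0.00111918, -0.00167901,  0.00089116, -0.00078749,
        0.0005538 ]), 'joint_torque': array([-1.28046046e-03, -5.94906127e+01, -3.34931159e+01,  6.97099068e-02,
        1.82902365e-02, -3.97810766e-05]), 'tool_pos': array([ 148.93323734, -606.53366744,  201.05221427]), 'tcp_rot': array([ 2.09389608,  0.25464995, -2.09423268]), 'ft_force': array([-0.52067957,  0.79633956, -0.84949892]), 'torque': array([ 0.02052389,  0.02181805, -0.05361594]), 'gripper_width': 92.12143833828924} 22.0
[[-0.     0.238 -0.971]
 [ 0.001 -0.971 -0.238]
 [-1.    -0.001  0.   ]]
```

View pics/top0.png

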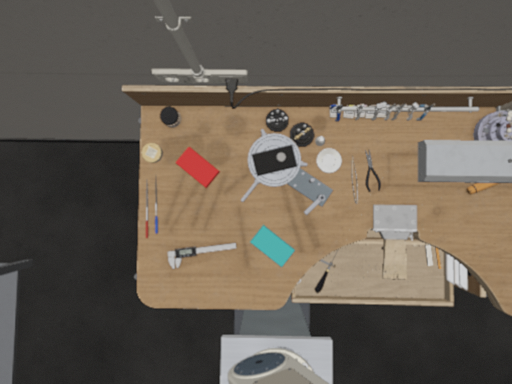

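View pics/side0.png

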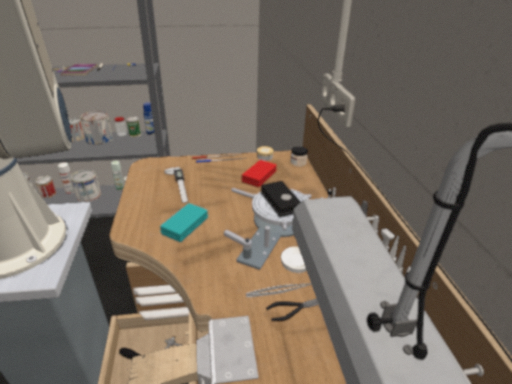

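The top view shows the turntable at about (274,160) and its long arm pointing to (243,200). The tongue runs to (330,200), with the latch bar near (315,205). The black block on the plate is the charcoal. The red block at (198,167) and the turquoise block at (272,245) are look-alikes. I'll confirm this in an enlarged crop.

Run:
```python
from h import *
im=cv2.imread('pics/top0.png')[110:225,225:385]
cv2.imwrite('pics/crop.png',cv2.resize(im,None,fx=5,fy=5,interpolation=cv2.INTER_CUBIC))
```

```text
(no output)
```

View pics/crop.png

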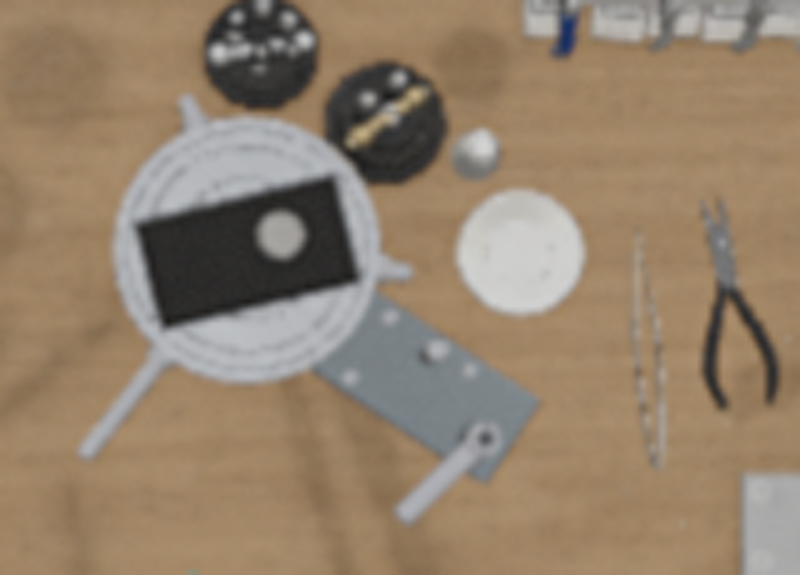

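```bash
cat > m.py <<'E'
from h import *
d=np.load('pics/top0.npz');c={k:d[k] for k in d}
def f(x,y,z): return pos(c,[(x+.5)/5-.5+225,(y+.5)/5-.5+110],z)[0]
# plate rim left, right,top,bottom -> centre
rim=np.array([f(114,249,54),f(381,249,54),f(247,116,54),f(247,383,54)])
ctr=np.array([(rim[0]+rim[1])/2,(rim[2]+rim[3])/2]);print('rim',rim.round(),ctr.round(1))
C=(rim.mean(0))[:2];print('C',C, 'diam',np.linalg.norm(rim[0]-rim[1]),np.linalg.norm(rim[2]-rim[3]))
for n,p in dict(armend=(84,453,46),post=(440,347,66),pivot=(486,437,60),latchend=(403,516,46),tc1=(540,402,10),tc2=(487,482,10),dish=(520,252,18),cone=(482,140,41),shortR=(411,272,46),shortT=(186,96,46)).items():
    q=f(*p)[:2];v=q-C;print(n,q.round(1),'r',np.linalg.norm(v).round(1),'ang',np.degrees(np.arctan2(v[1],v[0])).round(1))
E
python3 m.py
```

```text
rim [[659.  87.  54.]
 [661. -63.  54.]
 [735.  13.  54.]
 [584.  11.  54.]] [[660.   12.   54. ]
 [659.9  12.1  54. ]]
C [659.92640662  12.05839129] diam 150.36831373097823 150.98140250675831
armend [544.  103.1] r 147.4 ang 141.9
post [605.1 -95.3] r 120.5 ang -117.0
pivot [ 555.5 -121.7] r 169.7 ang -128.0
latchend [510.7 -77.3] r 173.9 ang -149.1
tc1 [ 576.8 -159.4] r 190.5 ang -115.9
tc2 [ 530.1 -129. ] r 191.7 ang -132.6
dish [ 663.2 -146.3] r 158.4 ang -88.8
cone [ 724.7 -121.1] r 148.0 ang -64.1
shortR [648.6 -80.9] r 93.6 ang -97.0
shortT [747.8  47.6] r 94.8 ang 22.0
```

```bash
cat > plan.py <<'E'
from h import *
import json
C=np.array([659.9,12.1])
def Rot(yaw):
    c,s=np.cos(yaw),np.sin(yaw);return np.array([[0,c,s],[0,s,-c],[-1,0,0]])
def rows(W,cur=None):
    "W: world x,y,z,yaw(deg)"
    s=telemetry.sense()
    R0=R.from_rotvec(s['tcp_rot']).as_matrix();p0=s['tool_pos'] 
    if cur is not None: p0=np.array(cur[:3],float);R0=Rot(np.radians(cur[3]))
    for w in W:
        d=R0.T@(np.array(w[:3])-p0)/10; v=R.from_matrix(R0.T@Rot(np.radians(w[3]))).as_rotvec()
        print(json.dumps({k:round(float(a),2 if k in 'xyz' else 3) for k,a in zip(('x','y','z','wx','wy','wz'),np.r_[d,v])}))
def ring(phi,r=122,z=52,yaw=None):
    a=np.radians(phi);return [C[0]+r*np.cos(a),C[1]+r*np.sin(a),z,phi-270 if yaw is None else yaw]
E
python3 - <<'E'
from plan import *
p=ring(119,yaw=-139);print(p)
rows([p[:2]+[200,-139]])
E
```

```text
[np.float64(600.7532263299469), np.float64(118.8036042710063), 52, -139]
{"x": 0.18, "y": -59.66, "z": -61.18, "wx": 1.096, "wy": 0.001, "wz": 0.001}
```

Request:
apply_moves(gripper=-1, increments=[{"x": 0.2,"y": -59.7,"z": -61.2,"wx": 1.096},{"x": 0.2,"y": -59.7,"z": -61.2,"wx": 1.096},{"x": 0.2,"y": -59.7,"z": -61.2,"wx": 1.096},{"x": 0.2,"y": -59.7,"z": -61.2,"wx": 1.096},{"x": 0.2,"y": -59.7,"z": -61.2,"wx": 1.096},{"x": 0.2,"y": -59.7,"z": -61.2,"wx": 1.096},{"x": 0.2,"y": -59.7,"z": -61.2,"wx": 1.096},{"x": 0.2,"y": -59.7,"z": -61.2,"wx": 1.096},{"x": 0.2,"y": -59.7,"z": -61.2,"wx": 1.096},{"x": 0.2,"y": -59.7,"z": -61.2,"wx": 1.096},{"x": 0.2,"y": -59.7,"z": -61.2,"wx": 1.096},{"x": 0.2,"y": -59.7,"z": -61.2,"wx": 1.096}])

```text
invalid input at $.increments[0]: expected keys x, y, z, wx, wy, wz
```

Run:
```python
from plan import *
p=ring(119,yaw=-139)
rows([p[:2]+[200,-139]])
```

```text
{"x": 0.18, "y": -59.66, "z": -61.18, "wx": 1.096, "wy": 0.001, "wz": 0.001}
```

Request:
apply_moves(gripper=-1, increments=[{"x": 0.2,"y": -59.7,"z": -61.2,"wx": 1.096,"wy": 0,"wz": 0},{"x": 0.2,"y": -59.7,"z": -61.2,"wx": 1.096,"wy": 0,"wz": 0},{"x": 0.2,"y": -59.7,"z": -61.2,"wx": 1.096,"wy": 0,"wz": 0},{"x": 0.2,"y": -59.7,"z": -61.2,"wx": 1.096,"wy": 0,"wz": 0},{"x": 0.2,"y": -59.7,"z": -61.2,"wx": 1.096,"wy": 0,"wz": 0},{"x": 0.2,"y": -59.7,"z": -61.2,"wx": 1.096,"wy": 0,"wz": 0},{"x": 0.2,"y": -59.7,"z": -61.2,"wx": 1.096,"wy": 0,"wz": 0},{"x": 0.2,"y": -59.7,"z": -61.2,"wx": 1.096,"wy": 0,"wz": 0},{"x": 0.2,"y": -59.7,"z": -61.2,"wx": 1.096,"wy": 0,"wz": 0},{"x": 0.2,"y": -59.7,"z": -61.2,"wx": 1.096,"wy": 0,"wz": 0},{"x": 0.2,"y": -59.7,"z": -61.2,"wx": 1.096,"wy": 0,"wz": 0},{"x": 0.2,"y": -59.7,"z": -61.2,"wx": 1.096,"wy": 0,"wz": 0}])

```text
clock: 1.3
tool_pos: [456.6, -113.0, 200.4]
tcp_rot: [-1.714, 0.781, 1.714]
ft_force: [0.1, -0.3, 0.5]
gripper_width: 0.8
```

Run:
```python
from plan import *
p=ring(119,yaw=-139)
rows([p[:2]+[200,-139]])
```

```text
{"x": 0.04, "y": -26.09, "z": 8.03, "wx": 0.0, "wy": -0.0, "wz": 0.0}
```

Request:
apply_moves(increments=[{"x": 0,"y": -26,"z": 8,"wx": 0,"wy": 0,"wz": 0},{"x": 0,"y": -26,"z": 8,"wx": 0,"wy": 0,"wz": 0},{"x": 0,"y": -26,"z": 8,"wx": 0,"wy": 0,"wz": 0},{"x": 0,"y": -26,"z": 8,"wx": 0,"wy": 0,"wz": 0},{"x": 0,"y": -26,"z": 8,"wx": 0,"wy": 0,"wz": 0},{"x": 0,"y": -26,"z": 8,"wx": 0,"wy": 0,"wz": 0},{"x": 0,"y": -26,"z": 8,"wx": 0,"wy": 0,"wz": 0},{"x": 0,"y": -26,"z": 8,"wx": 0,"wy": 0,"wz": 0},{"x": 0,"y": -26,"z": 8,"wx": 0,"wy": 0,"wz": 0}])

```text
clock: 2.2
tool_pos: [598.9, 114.9, 200.1]
tcp_rot: [-1.713, 0.782, 1.714]
ft_force: [-0.4, 0.2, -0.3]
gripper_width: 0.3
```

Run:
```python
from plan import *
s=telemetry.sense();print(s['tool_pos'],s['q'])
p=ring(119,yaw=-139)
rows([p])
c=snap('side','side1');cv2.imwrite('pics/s1.png',cv2.resize(c['pixels'][120:280,100:360],None,fx=3,fy=3))
```

```text
[598.90136616 114.86863935 200.11538707] [ 1.87225305e-01  3.31683670e-01  1.66791065e+00 -3.37416153e-04
  1.14308200e+00  2.61399975e+00]
{"x": 14.81, "y": -0.41, "z": 0.17, "wx": -0.001, "wy": 0.0, "wz": -0.001}
```

View pics/s1.png

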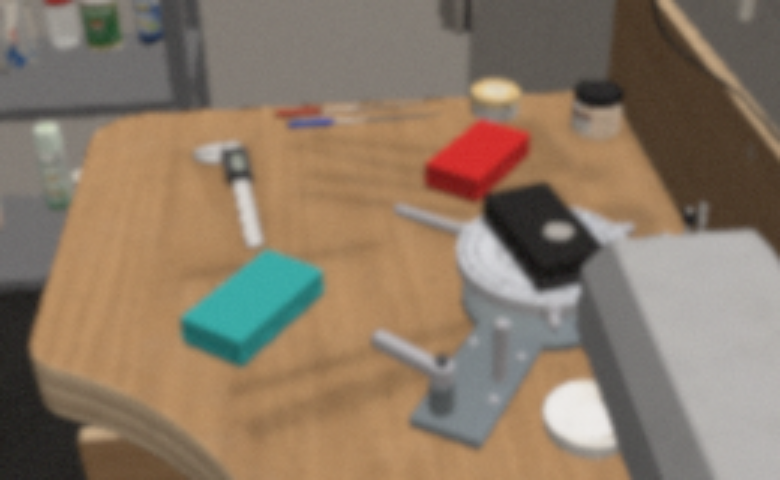

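The side crop shows the arm, tongue, latch and blocks clearly, but not the gripper, which I expected to see here. I'll check the projection and the top view.

Run:
```python
from plan import *
s=telemetry.sense();p=s['tool_pos']
d=np.load('pics/side1.npz');c={k:d[k] for k in d}
print(proj(c,[p,[599.9+60,12,54]]))
a=cv2.imread('pics/side0.png').astype(int);b=cv2.imread('pics/side1.png').astype(int);print(np.abs(a-b).max(2).mean())
t=snap('top','top1');print(proj(t,p))
cv2.imwrite('pics/both.png',np.hstack([cv2.resize(b.astype(np.uint8),(400,300)),cv2.resize(t['pixels'],(400,300))]))
```

```text
[[251.97404153 133.73999874]
 [280.75418257 203.02777673]]
5.034434000651042
[[233.49728906 177.7183473 ]]
```

View pics/both.png

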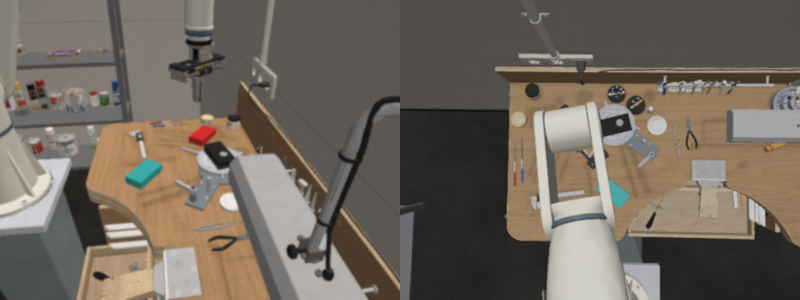

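The gripper is there, just above the crop, at about (197,65–100) in the left half. That matches the projection. Next I descend beside the arm.

Request:
apply_moves(increments=[{"x": 4,"y": -0.4,"z": 0.2,"wx": 0,"wy": 0,"wz": 0},{"x": 8,"y": -0.4,"z": 0.2,"wx": 0,"wy": 0,"wz": 0},{"x": 11,"y": -0.4,"z": 0.2,"wx": 0,"wy": 0,"wz": 0},{"x": 13,"y": -0.4,"z": 0.2,"wx": 0,"wy": 0,"wz": 0},{"x": 14.8,"y": -0.4,"z": 0.2,"wx": 0,"wy": 0,"wz": 0},{"x": 14.8,"y": -0.4,"z": 0.2,"wx": 0,"wy": 0,"wz": 0},{"x": 14.8,"y": -0.4,"z": 0.2,"wx": 0,"wy": 0,"wz": 0}])

```text
clock: 3.0
tool_pos: [601.4, 119.4, 52.9]
tcp_rot: [-1.713, 0.782, 1.713]
ft_force: [-0.2, -0.3, -0.1]
gripper_width: 0.3
```

Run:
```python
from plan import *
s=telemetry.sense();print(s['tool_pos'],s['ft_force'])
rows([ring(a,yaw=max(-139,a-270)) for a in range(122,156,3)])
```

```text
[601.43894091 119.42779563  52.85474726] [-0.17696227 -0.28152128 -0.11485635]
{"x": 0.09, "y": 0.72, "z": 0.11, "wx": -0.001, "wy": 0.0, "wz": -0.0}
{"x": 0.09, "y": 1.35, "z": 0.2, "wx": -0.001, "wy": 0.0, "wz": -0.0}
{"x": 0.09, "y": 1.99, "z": 0.25, "wx": -0.001, "wy": 0.0, "wz": -0.0}
{"x": 0.09, "y": 2.63, "z": 0.26, "wx": -0.001, "wy": 0.0, "wz": -0.0}
{"x": 0.09, "y": 3.27, "z": 0.24, "wx": -0.053, "wy": 0.0, "wz": -0.0}
{"x": 0.09, "y": 3.9, "z": 0.19, "wx": -0.106, "wy": 0.0, "wz": -0.0}
{"x": 0.09, "y": 4.54, "z": 0.11, "wx": -0.158, "wy": 0.0, "wz": -0.0}
{"x": 0.09, "y": 5.17, "z": -0.01, "wx": -0.21, "wy": 0.0, "wz": -0.0}
{"x": 0.09, "y": 5.79, "z": -0.16, "wx": -0.263, "wy": 0.0, "wz": -0.0}
{"x": 0.09, "y": 6.4, "z": -0.34, "wx": -0.315, "wy": 0.0, "wz": -0.0}
{"x": 0.09, "y": 7.0, "z": -0.55, "wx": -0.367, "wy": 0.0, "wz": -0.0}
{"x": 0.09, "y": 7.59, "z": -0.8, "wx": -0.42, "wy": 0.0, "wz": -0.0}
```

Request:
apply_moves(increments=[{"x": 0.1,"y": 0.7,"z": 0.1,"wx": 0,"wy": 0,"wz": 0},{"x": 0.1,"y": 1.35,"z": 0.2,"wx": 0,"wy": 0,"wz": 0},{"x": 0.1,"y": 2.0,"z": 0.25,"wx": 0,"wy": 0,"wz": 0},{"x": 0.1,"y": 2.6,"z": 0.25,"wx": 0,"wy": 0,"wz": 0},{"x": 0.1,"y": 3.25,"z": 0.25,"wx": -0.05,"wy": 0,"wz": 0},{"x": 0.1,"y": 3.9,"z": 0.2,"wx": -0.105,"wy": 0,"wz": 0},{"x": 0.1,"y": 4.55,"z": 0.1,"wx": -0.16,"wy": 0,"wz": 0},{"x": 0.1,"y": 5.2,"z": 0,"wx": -0.21,"wy": 0,"wz": 0},{"x": 0.1,"y": 5.8,"z": -0.15,"wx": -0.26,"wy": 0,"wz": 0},{"x": 0.1,"y": 6.4,"z": -0.35,"wx": -0.315,"wy": 0,"wz": 0},{"x": 0.1,"y": 7.0,"z": -0.55,"wx": -0.365,"wy": 0,"wz": 0},{"x": 0.1,"y": 7.6,"z": -0.8,"wx": -0.42,"wy": 0,"wz": 0}])

```text
clock: 4.2
tool_pos: [548.9, 63.8, 51.6]
tcp_rot: [-1.982, 0.436, 1.982]
ft_force: [0.8, -0.6, 0.1]
gripper_width: 0.5
```

Run:
```python
from plan import *
s=telemetry.sense();v=s['tool_pos'][:2]-C;print(s['tool_pos'],s['ft_force'],np.hypot(*v),np.degrees(np.arctan2(v[1],v[0])))
rows([ring(a) for a in range(158,192,3)],cur=ring(155))
```

```text
[548.93335556  63.80653052  51.6060649 ] [ 0.76812573 -0.63994091  0.05132147] 122.42206286943765 155.01614622856388
{"x": 0.0, "y": 0.64, "z": -0.02, "wx": -0.052, "wy": 0.0, "wz": 0.0}
{"x": 0.0, "y": 1.28, "z": -0.07, "wx": -0.105, "wy": 0.0, "wz": 0.0}
{"x": 0.0, "y": 1.91, "z": -0.15, "wx": -0.157, "wy": 0.0, "wz": 0.0}
{"x": 0.0, "y": 2.54, "z": -0.27, "wx": -0.209, "wy": 0.0, "wz": 0.0}
{"x": 0.0, "y": 3.16, "z": -0.42, "wx": -0.262, "wy": 0.0, "wz": 0.0}
{"x": 0.0, "y": 3.77, "z": -0.6, "wx": -0.314, "wy": 0.0, "wz": 0.0}
{"x": 0.0, "y": 4.37, "z": -0.81, "wx": -0.367, "wy": 0.0, "wz": 0.0}
{"x": 0.0, "y": 4.96, "z": -1.05, "wx": -0.419, "wy": 0.0, "wz": 0.0}
{"x": 0.0, "y": 5.54, "z": -1.33, "wx": -0.471, "wy": 0.0, "wz": 0.0}
{"x": 0.0, "y": 6.1, "z": -1.63, "wx": -0.524, "wy": 0.0, "wz": 0.0}
{"x": 0.0, "y": 6.64, "z": -1.97, "wx": -0.576, "wy": 0.0, "wz": 0.0}
{"x": 0.0, "y": 7.17, "z": -2.33, "wx": -0.628, "wy": 0.0, "wz": 0.0}
```

Request:
apply_moves(increments=[{"x": 0,"y": 0.64,"z": 0,"wx": -0.052,"wy": 0,"wz": 0},{"x": 0,"y": 1.28,"z": -0.05,"wx": -0.105,"wy": 0,"wz": 0},{"x": 0,"y": 1.9,"z": -0.15,"wx": -0.157,"wy": 0,"wz": 0},{"x": 0,"y": 2.55,"z": -0.25,"wx": -0.21,"wy": 0,"wz": 0},{"x": 0,"y": 3.15,"z": -0.4,"wx": -0.26,"wy": 0,"wz": 0},{"x": 0,"y": 3.75,"z": -0.6,"wx": -0.314,"wy": 0,"wz": 0},{"x": 0,"y": 4.35,"z": -0.8,"wx": -0.367,"wy": 0,"wz": 0},{"x": 0,"y": 4.95,"z": -1.05,"wx": -0.42,"wy": 0,"wz": 0},{"x": 0,"y": 5.55,"z": -1.35,"wx": -0.47,"wy": 0,"wz": 0},{"x": 0,"y": 6.1,"z": -1.65,"wx": -0.524,"wy": 0,"wz": 0},{"x": 0,"y": 6.65,"z": -1.95,"wx": -0.576,"wy": 0,"wz": 0},{"x": 0,"y": 7.15,"z": -2.35,"wx": -0.63,"wy": 0,"wz": 0}])

```text
clock: 5.4
tool_pos: [540.1, -11.0, 51.6]
tcp_rot: [2.118, 0.209, -2.118]
ft_force: [-0.1, 0.2, 0.4]
gripper_width: -0.0
```

Run:
```python
from plan import *
s=telemetry.sense();v=s['tool_pos'][:2]-C;print(s['tool_pos'],s['ft_force'],np.hypot(*v),np.degrees(np.arctan2(v[1],v[0])))
rows([ring(a) for a in [194,197,200,203,206,209,212,215,218,220,222,223]],cur=ring(191))
```

```text
[540.1256946  -10.98370771  51.61975407] [-0.08839761  0.23881776  0.36660583] 121.97844808038153 -169.09132305753405
{"x": 0.0, "y": 0.64, "z": -0.02, "wx": -0.052, "wy": 0.0, "wz": 0.0}
{"x": 0.0, "y": 1.28, "z": -0.07, "wx": -0.105, "wy": 0.0, "wz": 0.0}
{"x": 0.0, "y": 1.91, "z": -0.15, "wx": -0.157, "wy": 0.0, "wz": 0.0}
{"x": 0.0, "y": 2.54, "z": -0.27, "wx": -0.209, "wy": 0.0, "wz": 0.0}
{"x": 0.0, "y": 3.16, "z": -0.42, "wx": -0.262, "wy": 0.0, "wz": 0.0}
{"x": 0.0, "y": 3.77, "z": -0.6, "wx": -0.314, "wy": 0.0, "wz": 0.0}
{"x": 0.0, "y": 4.37, "z": -0.81, "wx": -0.367, "wy": 0.0, "wz": 0.0}
{"x": 0.0, "y": 4.96, "z": -1.05, "wx": -0.419, "wy": 0.0, "wz": 0.0}
{"x": 0.0, "y": 5.54, "z": -1.33, "wx": -0.471, "wy": 0.0, "wz": 0.0}
{"x": 0.0, "y": 5.91, "z": -1.53, "wx": -0.506, "wy": 0.0, "wz": 0.0}
{"x": 0.0, "y": 6.28, "z": -1.74, "wx": -0.541, "wy": 0.0, "wz": 0.0}
{"x": 0.0, "y": 6.47, "z": -1.85, "wx": -0.559, "wy": 0.0, "wz": 0.0}
```

Request:
apply_moves(increments=[{"x": 0,"y": 0.64,"z": 0,"wx": -0.052,"wy": 0,"wz": 0},{"x": 0,"y": 1.28,"z": -0.05,"wx": -0.105,"wy": 0,"wz": 0},{"x": 0,"y": 1.9,"z": -0.15,"wx": -0.157,"wy": 0,"wz": 0},{"x": 0,"y": 2.55,"z": -0.25,"wx": -0.21,"wy": 0,"wz": 0},{"x": 0,"y": 3.15,"z": -0.4,"wx": -0.26,"wy": 0,"wz": 0},{"x": 0,"y": 3.75,"z": -0.6,"wx": -0.314,"wy": 0,"wz": 0},{"x": 0,"y": 4.35,"z": -0.8,"wx": -0.367,"wy": 0,"wz": 0},{"x": 0,"y": 4.95,"z": -1.05,"wx": -0.42,"wy": 0,"wz": 0},{"x": 0,"y": 5.55,"z": -1.35,"wx": -0.47,"wy": 0,"wz": 0},{"x": 0,"y": 5.9,"z": -1.55,"wx": -0.506,"wy": 0,"wz": 0},{"x": 0,"y": 6.3,"z": -1.75,"wx": -0.54,"wy": 0,"wz": 0},{"x": 0,"y": 6.45,"z": -1.85,"wx": -0.56,"wy": 0,"wz": 0}])

```text
clock: 6.6
tool_pos: [571.2, -70.7, 51.6]
tcp_rot: [1.78, 0.706, -1.779]
ft_force: [-0.1, -0.2, 0.5]
gripper_width: 0.5
```

Run:
```python
from plan import *
s=telemetry.sense();v=s['tool_pos'][:2]-C;print(s['tool_pos'],s['ft_force'],np.hypot(*v),np.degrees(np.arctan2(v[1],v[0])))
c=snap('side','side2');a=np.array(cv2.resize(c['pixels'][150:280,170:340],None,fx=4,fy=4));cv2.imwrite('pics/s2.png',a)
```

```text
[571.16062136 -70.67841964  51.64129902] [-0.05121477 -0.22577077  0.51217797] 121.3546211733018 -136.9904662174042
```

View pics/s2.png

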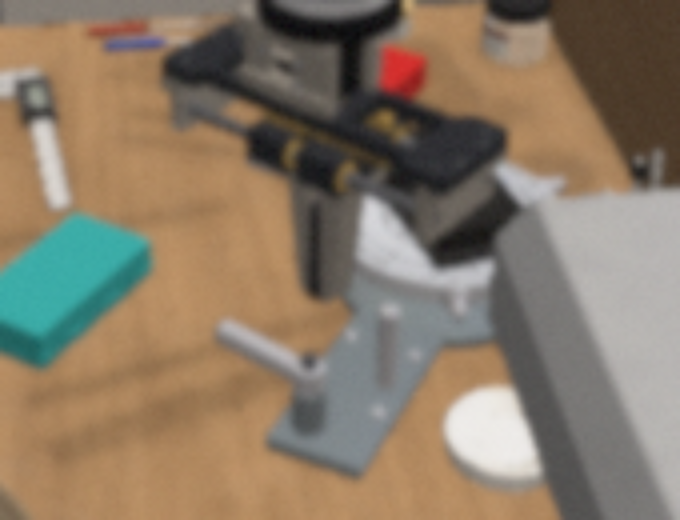

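The long arm isn't visible ahead of the finger at (330,240). I'll check with the wrist camera.

Run:
```python
from plan import *
c=snap('wrist','w2');print(c['intrinsics'],c['k1'],np.round(c['tool_from_camera'],2))
```

```text
[[316.85749177   0.         262.80031785]
 [  0.         316.85749177 198.74628345]
 [  0.           0.           1.        ]] -0.04875918300286349 [[  -0.     -0.29    0.96 -183.3 ]
 [   1.      0.      0.      0.24]
 [  -0.      0.96    0.29  -80.62]
 [   0.      0.      0.      1.  ]]
```

View pics/w2.png

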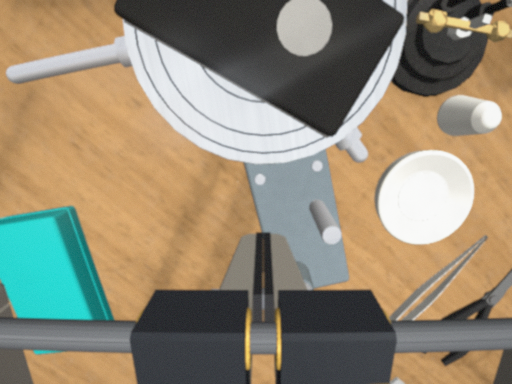

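```bash
cat >> h.py <<'E'
def wristpose(c):
    s=telemetry.sense();T=np.eye(4);T[:3,:3]=R.from_rotvec(s['tcp_rot']).as_matrix();T[:3,3]=s['tool_pos'];c['pose']=T@np.array(c['tool_from_camera']);return c
E
python3 - <<'E'
from plan import *
d=np.load('pics/w2.npz');c=wristpose({k:d[k] for k in d})
for n,p in dict(end=(12,75,46),base=(122,50,46),post=(331,236,66),dish=(427,194,18),short=(360,154,46),cone=(487,117,38)).items():
    q=pos(c,p[:2],p[2])[0,:2];v=q-C;print(n,q.round(1),np.hypot(*v).round(1),np.degrees(np.arctan2(v[1],v[0])).round(1))
E
```

```text
end [544.1 102.8] 147.1 141.9
base [598.3  62.1] 79.3 140.9
post [604.1 -94. ] 119.9 -117.7
dish [ 666.8 -143.4] 155.7 -87.5
short [649.5 -77.3] 90.0 -96.6
cone [ 721.  -120.5] 146.0 -65.3
```

Run:
```python
from plan import *
s=telemetry.sense();p=s['tool_pos']
d=np.load('pics/side2.npz');c={k:d[k] for k in d}
for z in (52,30,20,0): print(z,(proj(c,[[p[0],p[1],z]])[0]-[170,150])*4)
M=R.from_rotvec(s['tcp_rot']).as_matrix();print(M.round(3),s['gripper_width'])
for dy in(-18,18):
  for dz in (-10,10): 
    q=p+M@[22,dy,dz];print(dy,dz,((proj(c,q)-[170,150])*4).round())
print(robot, [a for a in dir(robot) if a[0]!='_'])
```

```text
52 [321.53247846 306.77053742]
30 [321.04555816 336.29217484]
20 [320.8290919  349.42274326]
0 [320.40498261 375.16008461]
[[ 0.     0.685 -0.728]
 [-0.    -0.728 -0.685]
 [-1.     0.    -0.   ]] 0.7860889943479136
-18 -10 [[308. 316.]]
-18 10 [[286. 333.]]
18 -10 [[356. 341.]]
18 10 [[335. 358.]]
<Robot object at 0x7fcd1b75fe00> ['Unreachable', 'nose_length']
```

The wrist and side views agree that the arm is unmoved at 142°. They also show the fingertips at z of about 70, not 30, so the finger passed over the arm. The real nose is shorter than stated by about 40 mm. I'll go back over the arm, then descend carefully, checking force and picture.

Run:
```python
from plan import *
s=telemetry.sense();p=s['tool_pos']
q=ring(117,r=125,yaw=-139)
rows([q[:2]+[100,-139]])
```

```text
{"x": -4.85, "y": -11.93, "z": -15.62, "wx": 1.61, "wy": -0.0, "wz": -0.0}
```

Request:
apply_moves(increments=[{"x": -4.8,"y": 0,"z": 0,"wx": 0,"wy": 0,"wz": 0},{"x": -4.8,"y": 0,"z": 0,"wx": 0.1,"wy": 0,"wz": 0},{"x": -4.8,"y": -3,"z": -3,"wx": 0.25,"wy": 0,"wz": 0},{"x": -4.8,"y": -5.5,"z": -6.5,"wx": 0.4,"wy": 0,"wz": 0},{"x": -4.8,"y": -8,"z": -10,"wx": 0.55,"wy": 0,"wz": 0},{"x": -4.8,"y": -11.9,"z": -15.6,"wx": 0.7,"wy": 0,"wz": 0},{"x": -4.8,"y": -11.9,"z": -15.6,"wx": 1.61,"wy": 0,"wz": 0},{"x": -4.8,"y": -11.9,"z": -15.6,"wx": 1.61,"wy": 0,"wz": 0},{"x": -4.8,"y": -11.9,"z": -15.6,"wx": 1.61,"wy": 0,"wz": 0},{"x": -4.8,"y": -11.9,"z": -15.6,"wx": 1.61,"wy": 0,"wz": 0},{"x": -4.8,"y": -11.9,"z": -15.6,"wx": 1.61,"wy": 0,"wz": 0},{"x": -4.8,"y": -11.9,"z": -15.6,"wx": 1.61,"wy": 0,"wz": 0}])

```text
clock: 7.9
tool_pos: [602.8, 123.4, 99.4]
tcp_rot: [-1.725, 0.769, 1.725]
ft_force: [0.4, -0.2, -0.7]
gripper_width: 0.4
```

Run:
```python
from plan import *
q=ring(117,r=125,yaw=-139);print(telemetry.sense()['tool_pos'])
rows([q[:2]+[30,-139]])
```

```text
[602.7934477  123.44836546  99.35171131]
{"x": 6.94, "y": -0.03, "z": -0.02, "wx": 0.016, "wy": 0.0, "wz": -0.0}
```

Request:
apply_moves(increments=[{"x": 3,"y": 0,"z": 0,"wx": 0,"wy": 0,"wz": 0},{"x": 5,"y": 0,"z": 0,"wx": 0,"wy": 0,"wz": 0},{"x": 6,"y": 0,"z": 0,"wx": 0,"wy": 0,"wz": 0},{"x": 6.9,"y": 0,"z": 0,"wx": 0,"wy": 0,"wz": 0},{"x": 6.9,"y": 0,"z": 0,"wx": 0,"wy": 0,"wz": 0},{"x": 6.9,"y": 0,"z": 0,"wx": 0,"wy": 0,"wz": 0}])

```text
clock: 8.5
tool_pos: [603.6, 123.4, 30.9]
tcp_rot: [-1.729, 0.764, 1.729]
ft_force: [0.7, -0.8, -0.6]
gripper_width: 0.6
```

Run:
```python
from plan import *
s=telemetry.sense();p=s['tool_pos'];M=R.from_rotvec(s['tcp_rot']).as_matrix();print(p,s['ft_force'])
c=snap('side','side3');w=snap('wrist','w3');im=c['pixels'].copy()
for x,col in((-40,(255,0,0)),(-20,(0,255,0)),(0,(0,255,255)),(22,(0,0,255))):
    u=proj(c,p+M@[x,0,0])[0];cv2.circle(im,tuple(int(round(a)) for a in u),0,col,-1)
a=cv2.resize(im[120:230,190:310],(480,440),interpolation=cv2.INTER_NEAREST);b=cv2.resize(w['pixels'][150:300,200:310],(320,440))
cv2.imwrite('pics/s3.png',np.hstack([a,b]))
```

```text
[603.6050512  123.41486309  30.88179097] [ 0.72805788 -0.79066064 -0.63884426]
```

View pics/s3.png

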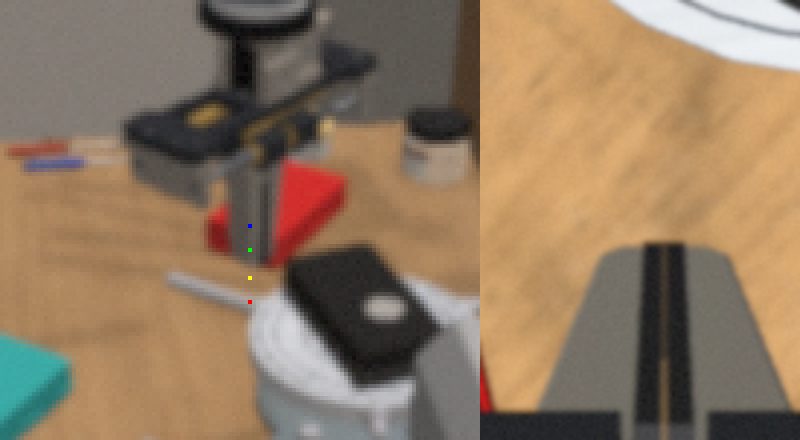

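The tip appears about 10–12 mm above the TCP, at z of about 42. The finger cleared the arm's top at z 51 with TCP 51.6, so the nose is at most 0. Lowering the TCP to about 17 is therefore safe and puts the tip at about 28.

Request:
apply_moves(increments=[{"x": 0.7,"y": 0,"z": 0,"wx": 0,"wy": 0,"wz": 0},{"x": 1.4,"y": 0,"z": 0,"wx": 0,"wy": 0,"wz": 0},{"x": 1.4,"y": 0,"z": 0,"wx": 0,"wy": 0,"wz": 0}])

```text
clock: 8.9
tool_pos: [602.4, 123.1, 15.3]
tcp_rot: [-1.728, 0.765, 1.731]
ft_force: [-0.4, -0.0, -0.0]
gripper_width: 0.5
```

Run:
```python
from plan import *
s=telemetry.sense();v=s['tool_pos'][:2]-C;print(s['tool_pos'],s['ft_force'],np.hypot(*v),np.degrees(np.arctan2(v[1],v[0])))
rows([ring(a,r=123,z=17,yaw=max(-139,a-270)) for a in range(120,154,3)])
```

```text
[602.42572515 123.14682082  15.28090033] [-0.37646175 -0.00749952 -0.04893853] 125.03874873365662 117.36463536382271
{"x": -0.17, "y": 0.6, "z": -0.06, "wx": 0.023, "wy": 0.001, "wz": -0.001}
{"x": -0.17, "y": 1.24, "z": 0.06, "wx": 0.023, "wy": 0.001, "wz": -0.001}
{"x": -0.17, "y": 1.87, "z": 0.15, "wx": 0.023, "wy": 0.001, "wz": -0.001}
{"x": -0.17, "y": 2.51, "z": 0.2, "wx": 0.023, "wy": 0.001, "wz": -0.001}
{"x": -0.17, "y": 3.16, "z": 0.22, "wx": 0.006, "wy": 0.001, "wz": -0.001}
{"x": -0.17, "y": 3.8, "z": 0.21, "wx": -0.047, "wy": 0.001, "wz": -0.001}
{"x": -0.17, "y": 4.44, "z": 0.16, "wx": -0.099, "wy": 0.001, "wz": -0.001}
{"x": -0.16, "y": 5.08, "z": 0.08, "wx": -0.151, "wy": 0.001, "wz": -0.001}
{"x": -0.16, "y": 5.72, "z": -0.03, "wx": -0.204, "wy": 0.001, "wz": -0.001}
{"x": -0.16, "y": 6.34, "z": -0.18, "wx": -0.256, "wy": 0.001, "wz": -0.001}
{"x": -0.16, "y": 6.96, "z": -0.36, "wx": -0.308, "wy": 0.001, "wz": -0.001}
{"x": -0.16, "y": 7.57, "z": -0.57, "wx": -0.361, "wy": 0.001, "wz": -0.001}
```

Request:
apply_moves(increments=[{"x": 0,"y": 0.6,"z": -0.05,"wx": 0,"wy": 0,"wz": 0},{"x": 0,"y": 1.25,"z": 0.05,"wx": 0,"wy": 0,"wz": 0},{"x": 0,"y": 1.9,"z": 0.15,"wx": 0,"wy": 0,"wz": 0},{"x": 0,"y": 2.5,"z": 0.2,"wx": 0,"wy": 0,"wz": 0},{"x": 0,"y": 3.15,"z": 0.2,"wx": 0,"wy": 0,"wz": 0},{"x": 0,"y": 3.8,"z": 0.2,"wx": -0.05,"wy": 0,"wz": 0},{"x": 0,"y": 4.45,"z": 0.15,"wx": -0.1,"wy": 0,"wz": 0},{"x": 0,"y": 5.1,"z": 0.1,"wx": -0.15,"wy": 0,"wz": 0},{"x": 0,"y": 5.7,"z": -0.05,"wx": -0.205,"wy": 0,"wz": 0},{"x": 0,"y": 6.35,"z": -0.2,"wx": -0.255,"wy": 0,"wz": 0},{"x": 0,"y": 6.95,"z": -0.35,"wx": -0.31,"wy": 0,"wz": 0},{"x": 0,"y": 7.55,"z": -0.55,"wx": -0.36,"wy": 0,"wz": 0}])

```text
clock: 10.1
tool_pos: [551.2, 68.2, 16.6]
tcp_rot: [-1.96, 0.468, 1.959]
ft_force: [1.5, 0.6, 0.1]
gripper_width: 0.2
```

Run:
```python
from plan import *
s=telemetry.sense();v=s['tool_pos'][:2]-C;print(s['tool_pos'],s['ft_force'],np.hypot(*v),np.degrees(np.arctan2(v[1],v[0])))
c=snap('wrist','w4')
```

```text
[551.1604339   68.15579034  16.63859643] [1.46702763 0.6388272  0.09052186] 122.33783088894559 152.72866819349267
```

View pics/w4.png

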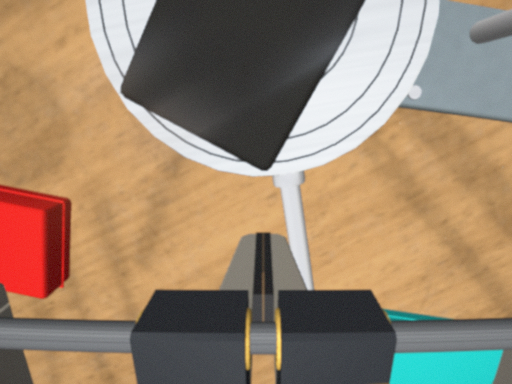

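The arm now lies against the right side of the finger, from (290,180) to (310,285), and is being pushed. I'll continue.

Request:
apply_moves(increments=[{"x": 0,"y": 0.64,"z": 0,"wx": -0.052,"wy": 0,"wz": 0},{"x": 0,"y": 1.28,"z": -0.05,"wx": -0.105,"wy": 0,"wz": 0},{"x": 0,"y": 1.9,"z": -0.15,"wx": -0.157,"wy": 0,"wz": 0},{"x": 0,"y": 2.55,"z": -0.25,"wx": -0.21,"wy": 0,"wz": 0},{"x": 0,"y": 3.15,"z": -0.4,"wx": -0.26,"wy": 0,"wz": 0},{"x": 0,"y": 3.75,"z": -0.6,"wx": -0.314,"wy": 0,"wz": 0},{"x": 0,"y": 4.35,"z": -0.8,"wx": -0.367,"wy": 0,"wz": 0},{"x": 0,"y": 4.95,"z": -1.05,"wx": -0.42,"wy": 0,"wz": 0},{"x": 0,"y": 5.55,"z": -1.35,"wx": -0.47,"wy": 0,"wz": 0},{"x": 0,"y": 6.1,"z": -1.65,"wx": -0.524,"wy": 0,"wz": 0},{"x": 0,"y": 6.65,"z": -1.95,"wx": -0.576,"wy": 0,"wz": 0},{"x": 0,"y": 7.15,"z": -2.35,"wx": -0.63,"wy": 0,"wz": 0}])

```text
clock: 11.35
tool_pos: [539.2, -6.1, 16.5]
tcp_rot: [2.138, 0.171, -2.139]
ft_force: [-1.0, 1.3, 1.0]
gripper_width: 0.3
```

Run:
```python
from plan import *
s=telemetry.sense();v=s['tool_pos'][:2]-C;print(s['tool_pos'],s['ft_force'],np.hypot(*v),np.degrees(np.arctan2(v[1],v[0])))
rows([ring(a,r=122,z=17) for a in [192,195,198,201,204,207,210,213,215,217]],cur=ring(189,z=17))
```

```text
[539.20203441  -6.14009801  16.48871364] [-0.97700789  1.28250514  1.0348736 ] 122.06842373180136 -171.40638275666402
{"x": 0.0, "y": 0.64, "z": -0.02, "wx": -0.052, "wy": 0.0, "wz": 0.0}
{"x": 0.0, "y": 1.28, "z": -0.07, "wx": -0.105, "wy": 0.0, "wz": 0.0}
{"x": 0.0, "y": 1.91, "z": -0.15, "wx": -0.157, "wy": 0.0, "wz": 0.0}
{"x": 0.0, "y": 2.54, "z": -0.27, "wx": -0.209, "wy": 0.0, "wz": 0.0}
{"x": 0.0, "y": 3.16, "z": -0.42, "wx": -0.262, "wy": 0.0, "wz": 0.0}
{"x": 0.0, "y": 3.77, "z": -0.6, "wx": -0.314, "wy": 0.0, "wz": 0.0}
{"x": 0.0, "y": 4.37, "z": -0.81, "wx": -0.367, "wy": 0.0, "wz": 0.0}
{"x": 0.0, "y": 4.96, "z": -1.05, "wx": -0.419, "wy": 0.0, "wz": 0.0}
{"x": 0.0, "y": 5.35, "z": -1.23, "wx": -0.454, "wy": 0.0, "wz": 0.0}
{"x": 0.0, "y": 5.73, "z": -1.43, "wx": -0.489, "wy": 0.0, "wz": 0.0}
```

Request:
apply_moves(increments=[{"x": 0,"y": 0.64,"z": 0,"wx": -0.052,"wy": 0,"wz": 0},{"x": 0,"y": 1.28,"z": -0.05,"wx": -0.105,"wy": 0,"wz": 0},{"x": 0,"y": 1.9,"z": -0.15,"wx": -0.157,"wy": 0,"wz": 0},{"x": 0,"y": 2.55,"z": -0.25,"wx": -0.21,"wy": 0,"wz": 0},{"x": 0,"y": 3.15,"z": -0.4,"wx": -0.26,"wy": 0,"wz": 0},{"x": 0,"y": 3.75,"z": -0.6,"wx": -0.314,"wy": 0,"wz": 0},{"x": 0,"y": 4.35,"z": -0.8,"wx": -0.367,"wy": 0,"wz": 0},{"x": 0,"y": 4.95,"z": -1.05,"wx": -0.42,"wy": 0,"wz": 0},{"x": 0,"y": 5.35,"z": -1.25,"wx": -0.455,"wy": 0,"wz": 0},{"x": 0,"y": 5.75,"z": -1.45,"wx": -0.49,"wy": 0,"wz": 0}])

```text
clock: 12.35
tool_pos: [562.3, -60.7, 16.3]
tcp_rot: [1.848, 0.622, -1.85]
ft_force: [-1.6, 0.5, -0.3]
gripper_width: 0.7
```

Run:
```python
from plan import *
s=telemetry.sense();v=s['tool_pos'][:2]-C;print(s['tool_pos'],s['ft_force'],np.hypot(*v),np.degrees(np.arctan2(v[1],v[0])))
c=snap('wrist','w5')
```

```text
[562.30571113 -60.67428194  16.31726501] [-1.56996163  0.49397773 -0.30730702] 121.74046711030992 -143.28877735842048
```

View pics/w5.png

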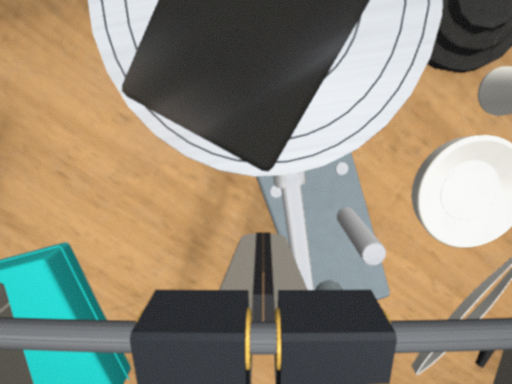

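The wrist view shows the arm against the finger's right side at (300,240). The stop post top at (372,252) is still a short way ahead of it.

Run:
```python
from plan import *
d=np.load('pics/w5.npz');c=wristpose({k:d[k] for k in d})
P=[]
for n,p in dict(a1=(291.5,190,46),a2=(303,265,46),post=(373,253,66)).items():
    q=pos(c,p[:2],p[2])[0,:2];v=q-C;print(n,q.round(1),np.hypot(*v).round(1),np.degrees(np.arctan2(v[1],v[0])).round(1));P.append(q)
v=P[1]-P[0];print(np.degrees(np.arctan2(v[1],v[0]))%360)
rows([ring(a,r=122,z=17) for a in [219,221,223,224,225,225.5,226,226.5,227,227.5,228,229]],cur=ring(217,z=17))
```

```text
a1 [603.4 -48.9] 83.2 -132.8
a2 [574.4 -80.2] 125.8 -132.8
post [605.9 -93.7] 118.8 -117.1
227.20481283724263
{"x": 0.0, "y": 0.43, "z": -0.01, "wx": -0.035, "wy": 0.0, "wz": 0.0}
{"x": 0.0, "y": 0.85, "z": -0.03, "wx": -0.07, "wy": 0.0, "wz": 0.0}
{"x": 0.0, "y": 1.28, "z": -0.07, "wx": -0.105, "wy": 0.0, "wz": 0.0}
{"x": 0.0, "y": 1.49, "z": -0.09, "wx": -0.122, "wy": 0.0, "wz": 0.0}
{"x": 0.0, "y": 1.7, "z": -0.12, "wx": -0.14, "wy": 0.0, "wz": 0.0}
{"x": 0.0, "y": 1.8, "z": -0.13, "wx": -0.148, "wy": 0.0, "wz": 0.0}
{"x": 0.0, "y": 1.91, "z": -0.15, "wx": -0.157, "wy": 0.0, "wz": 0.0}
{"x": 0.0, "y": 2.01, "z": -0.17, "wx": -0.166, "wy": 0.0, "wz": 0.0}
{"x": 0.0, "y": 2.12, "z": -0.19, "wx": -0.175, "wy": 0.0, "wz": 0.0}
{"x": 0.0, "y": 2.22, "z": -0.2, "wx": -0.183, "wy": 0.0, "wz": 0.0}
{"x": 0.0, "y": 2.33, "z": -0.22, "wx": -0.192, "wy": 0.0, "wz": 0.0}
{"x": 0.0, "y": 2.54, "z": -0.27, "wx": -0.209, "wy": 0.0, "wz": 0.0}
```

Request:
apply_moves(increments=[{"x": 0,"y": 0.43,"z": 0,"wx": -0.035,"wy": 0,"wz": 0},{"x": 0,"y": 0.85,"z": -0.05,"wx": -0.07,"wy": 0,"wz": 0},{"x": 0,"y": 1.3,"z": -0.05,"wx": -0.105,"wy": 0,"wz": 0},{"x": 0,"y": 1.5,"z": -0.1,"wx": -0.122,"wy": 0,"wz": 0},{"x": 0,"y": 1.7,"z": -0.1,"wx": -0.14,"wy": 0,"wz": 0},{"x": 0,"y": 1.8,"z": -0.15,"wx": -0.148,"wy": 0,"wz": 0}])

```text
clock: 13.0
tool_pos: [574.8, -74.0, 16.3]
tcp_rot: [1.753, 0.737, -1.753]
ft_force: [-1.5, -0.2, -0.3]
gripper_width: 0.6
```

Request:
apply_moves(increments=[{"x": 0,"y": 0.1,"z": 0,"wx": -0.01,"wy": 0,"wz": 0},{"x": 0,"y": 0.1,"z": 0,"wx": -0.01,"wy": 0,"wz": 0}])

```text
clock: 13.2
tool_pos: [575.7, -74.6, 16.4]
tcp_rot: [1.746, 0.745, -1.746]
ft_force: [-0.2, 0.5, -0.3]
gripper_width: 0.3
```

Request:
apply_moves(increments=[{"x": 0,"y": 0.1,"z": 0,"wx": -0.01,"wy": 0,"wz": 0},{"x": 0,"y": 0.1,"z": 0,"wx": -0.01,"wy": 0,"wz": 0}])

```text
clock: 13.4
tool_pos: [576.5, -75.4, 16.4]
tcp_rot: [1.74, 0.752, -1.74]
ft_force: [-1.4, -0.7, 0.5]
gripper_width: 0.8
```

Request:
apply_moves(increments=[{"x": 0,"y": 0.1,"z": 0,"wx": -0.01,"wy": 0,"wz": 0},{"x": 0,"y": 0.1,"z": 0,"wx": -0.01,"wy": 0,"wz": 0}])

```text
clock: 13.6
tool_pos: [577.2, -76.1, 16.4]
tcp_rot: [1.733, 0.76, -1.733]
ft_force: [-0.5, 0.2, -0.6]
gripper_width: 0.4
```

Request:
apply_moves(increments=[{"x": 0,"y": 0.1,"z": 0,"wx": -0.01,"wy": 0,"wz": 0},{"x": 0,"y": 0.1,"z": 0,"wx": -0.01,"wy": 0,"wz": 0}])

```text
clock: 13.8
tool_pos: [578.0, -76.7, 16.4]
tcp_rot: [1.726, 0.767, -1.726]
ft_force: [0.0, -1.0, 0.5]
gripper_width: 0.8
```

Request:
apply_moves(increments=[{"x": 0,"y": 0.1,"z": 0,"wx": 0,"wy": 0,"wz": 0},{"x": 0,"y": 0.1,"z": 0,"wx": 0,"wy": 0,"wz": 0}])

```text
clock: 14.0
tool_pos: [578.5, -77.3, 16.3]
tcp_rot: [1.727, 0.767, -1.727]
ft_force: [-1.6, 1.2, 0.3]
gripper_width: 0.3
```

Request:
apply_moves(increments=[{"x": 0,"y": 0.1,"z": 0,"wx": 0,"wy": 0,"wz": 0},{"x": 0,"y": 0.1,"z": 0,"wx": 0,"wy": 0,"wz": 0}])

```text
clock: 14.2
tool_pos: [578.6, -77.5, 16.2]
tcp_rot: [1.726, 0.768, -1.728]
ft_force: [-3.9, 3.8, 2.5]
gripper_width: 0.2
```

Request:
apply_moves(increments=[{"x": 0,"y": 0.1,"z": 0,"wx": 0,"wy": 0,"wz": 0},{"x": 0,"y": 0.1,"z": 0,"wx": 0,"wy": 0,"wz": 0}])

```text
clock: 14.4
tool_pos: [578.7, -77.6, 16.1]
tcp_rot: [1.726, 0.769, -1.729]
ft_force: [-5.1, 7.4, 4.1]
gripper_width: 0.3
```

Run:
```python
from plan import *
s=telemetry.sense();v=s['tool_pos'][:2]-C;print(s['tool_pos'],s['ft_force'],np.hypot(*v),np.degrees(np.arctan2(v[1],v[0]))%360)
c=snap('wrist','w6');a=c['pixels'][150:300,230:420]
cv2.imwrite('pics/w6c.png',cv2.resize(a,None,fx=4,fy=4))
```

```text
[578.69130073 -77.64772692  16.14819434] [-5.05007843  7.35731974  4.12479092] 121.03514912481405 227.85946538572557
```

View pics/w6c.png

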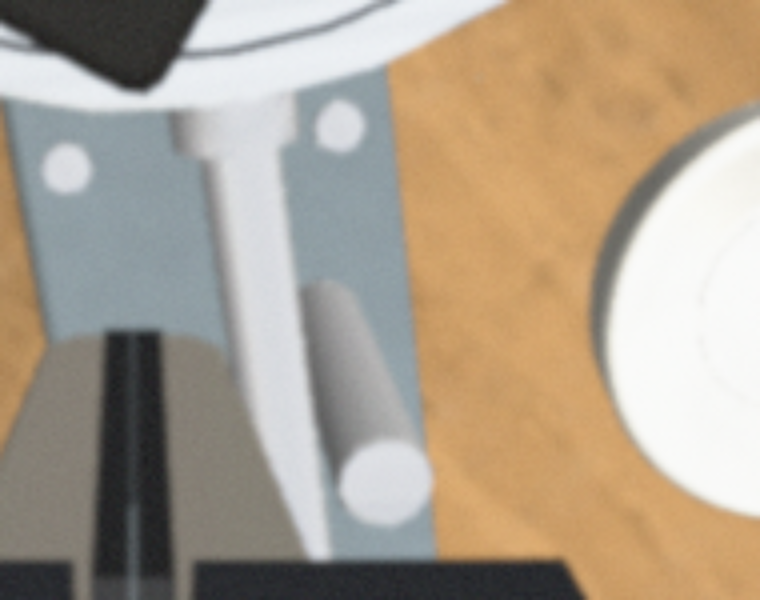

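The arm is pressed on the stop post with 9 N, and the picture shows it touching the post. I'll back off, lift, and plan the latch push.

Request:
apply_moves(increments=[{"x": 0,"y": -0.6,"z": 0,"wx": 0,"wy": 0,"wz": 0},{"x": 0,"y": -1.5,"z": 0,"wx": 0,"wy": 0,"wz": 0},{"x": 0,"y": -2,"z": 0,"wx": 0,"wy": 0,"wz": 0},{"x": -3,"y": -2,"z": 0,"wx": 0,"wy": 0,"wz": 0},{"x": -7,"y": -2,"z": 0,"wx": 0,"wy": 0,"wz": 0},{"x": -11,"y": -2,"z": 0,"wx": 0,"wy": 0,"wz": 0},{"x": -11,"y": -2,"z": 0,"wx": 0,"wy": 0,"wz": 0}])

```text
clock: 15.15
tool_pos: [568.8, -65.5, 131.8]
tcp_rot: [1.732, 0.762, -1.717]
ft_force: [-0.1, -0.1, 0.3]
gripper_width: -0.0
```

```bash
cat >> plan.py <<'E'
P=np.array([556.3,-123.])
def latch(th,off=23.3,rho=50,z=17):
    a=np.radians(th);u=np.array([np.cos(a),np.sin(a)]);n=np.array([-u[1],u[0]])
    q=P+rho*u+off*n;return [q[0],q[1],z,th-90]
E
python3 - <<'E'
from plan import *
print(telemetry.sense()['tool_pos'])
q=latch(135,off=42,z=125);print(q);rows([q])
E
```

```text
[568.83891735 -65.54947134 131.76569194]
[np.float64(491.2461761308376), np.float64(-117.34314575050762), 125, 45]
{"x": 0.61, "y": -2.29, "z": 9.05, "wx": -1.52, "wy": 0.002, "wz": -0.01}
```

Request:
apply_moves(increments=[{"x": 0.5,"y": -2.3,"z": 9,"wx": -1.53,"wy": 0,"wz": 0},{"x": 0.5,"y": -2.3,"z": 9,"wx": -1.53,"wy": 0,"wz": 0},{"x": 0.5,"y": -2.3,"z": 9,"wx": -1.53,"wy": 0,"wz": 0},{"x": 0.5,"y": -2.3,"z": 9,"wx": -1.53,"wy": 0,"wz": 0},{"x": 0.5,"y": -2.3,"z": 9,"wx": -1.53,"wy": 0,"wz": 0},{"x": 0.5,"y": -2.3,"z": 9,"wx": -1.53,"wy": 0,"wz": 0},{"x": 0.5,"y": -2.3,"z": 9,"wx": -1.53,"wy": 0,"wz": 0},{"x": 0.5,"y": -2.3,"z": 9,"wx": -1.53,"wy": 0,"wz": 0},{"x": 0.5,"y": -2.3,"z": 9,"wx": -1.53,"wy": 0,"wz": 0},{"x": 0.5,"y": -2.3,"z": 9,"wx": -1.53,"wy": 0,"wz": 0},{"x": 0.5,"y": -2.3,"z": 9,"wx": -1.53,"wy": 0,"wz": 0},{"x": 0.5,"y": -2.3,"z": 9,"wx": -1.53,"wy": 0,"wz": 0}])

```text
clock: 16.35
tool_pos: [487.6, -116.5, 121.0]
tcp_rot: [0.608, 1.484, -0.608]
ft_force: [-0.3, -1.0, -0.8]
gripper_width: 0.6
```

Run:
```python
from plan import *
s=telemetry.sense();print(s['tool_pos'],R.from_rotvec(s['tcp_rot']).as_matrix().round(3))
rows([latch(135,off=42)])
```

```text
[ 487.61507598 -116.51879378  121.01217643] [[-0.     0.702  0.712]
 [ 0.     0.712 -0.702]
 [-1.    -0.    -0.   ]]
{"x": 10.4, "y": 0.2, "z": 0.32, "wx": 0.007, "wy": -0.0, "wz": 0.0}
```

Request:
apply_moves(increments=[{"x": 4,"y": 0.1,"z": 0.3,"wx": 0,"wy": 0,"wz": 0},{"x": 7,"y": 0.2,"z": 0.3,"wx": 0,"wy": 0,"wz": 0},{"x": 9,"y": 0.2,"z": 0.3,"wx": 0,"wy": 0,"wz": 0},{"x": 10.4,"y": 0.2,"z": 0.3,"wx": 0,"wy": 0,"wz": 0},{"x": 10.4,"y": 0.2,"z": 0.3,"wx": 0,"wy": 0,"wz": 0},{"x": 10.4,"y": 0.2,"z": 0.3,"wx": 0,"wy": 0,"wz": 0}])

```text
clock: 16.95
tool_pos: [491.3, -117.3, 17.4]
tcp_rot: [0.608, 1.484, -0.608]
ft_force: [0.4, 1.3, 0.6]
gripper_width: 0.7
```

Run:
```python
from plan import *
s=telemetry.sense();print(s['tool_pos'],s['ft_force'])
rows([latch(135,off=34),latch(135,off=27)]+[latch(a) for a in range(135,106,-3)])
```

```text
[ 491.33986756 -117.275953     17.43439309] [0.40426408 1.32137532 0.58430386]
{"x": 0.04, "y": 0.79, "z": 0.0, "wx": 0.008, "wy": -0.0, "wz": 0.0}
{"x": 0.04, "y": 1.49, "z": 0.01, "wx": 0.008, "wy": -0.0, "wz": 0.0}
{"x": 0.04, "y": 1.86, "z": 0.01, "wx": 0.008, "wy": -0.0, "wz": 0.0}
{"x": 0.04, "y": 2.12, "z": -0.1, "wx": 0.06, "wy": -0.0, "wz": 0.0}
{"x": 0.04, "y": 2.4, "z": -0.2, "wx": 0.113, "wy": -0.0, "wz": 0.0}
{"x": 0.04, "y": 2.67, "z": -0.28, "wx": 0.165, "wy": -0.0, "wz": 0.0}
{"x": 0.04, "y": 2.95, "z": -0.35, "wx": 0.217, "wy": -0.0, "wz": 0.0}
{"x": 0.04, "y": 3.24, "z": -0.41, "wx": 0.27, "wy": -0.0, "wz": 0.0}
{"x": 0.04, "y": 3.52, "z": -0.45, "wx": 0.322, "wy": -0.0, "wz": 0.0}
{"x": 0.04, "y": 3.81, "z": -0.47, "wx": 0.374, "wy": -0.0, "wz": 0.0}
{"x": 0.04, "y": 4.1, "z": -0.49, "wx": 0.427, "wy": -0.0, "wz": 0.0}
{"x": 0.04, "y": 4.39, "z": -0.48, "wx": 0.479, "wy": -0.0, "wz": 0.0}
```

Request:
apply_moves(increments=[{"x": 0,"y": 0.8,"z": 0,"wx": 0,"wy": 0,"wz": 0},{"x": 0,"y": 1.5,"z": 0,"wx": 0,"wy": 0,"wz": 0},{"x": 0,"y": 1.85,"z": 0,"wx": 0,"wy": 0,"wz": 0},{"x": 0,"y": 2.1,"z": -0.1,"wx": 0.06,"wy": 0,"wz": 0},{"x": 0,"y": 2.4,"z": -0.2,"wx": 0.11,"wy": 0,"wz": 0},{"x": 0,"y": 2.65,"z": -0.3,"wx": 0.165,"wy": 0,"wz": 0},{"x": 0,"y": 2.95,"z": -0.35,"wx": 0.217,"wy": 0,"wz": 0},{"x": 0,"y": 3.25,"z": -0.4,"wx": 0.27,"wy": 0,"wz": 0},{"x": 0,"y": 3.5,"z": -0.45,"wx": 0.32,"wy": 0,"wz": 0},{"x": 0,"y": 3.8,"z": -0.45,"wx": 0.375,"wy": 0,"wz": 0},{"x": 0,"y": 4.1,"z": -0.5,"wx": 0.427,"wy": 0,"wz": 0},{"x": 0,"y": 4.4,"z": -0.5,"wx": 0.48,"wy": 0,"wz": 0}])

```text
clock: 18.15
tool_pos: [519.0, -82.0, 17.8]
tcp_rot: [0.975, 1.341, -0.975]
ft_force: [-0.3, -1.0, -0.9]
gripper_width: 0.6
```

Run:
```python
from plan import *
s=telemetry.sense();print(s['tool_pos'],s['ft_force'],latch(108))
rows([latch(a) for a in range(105,66,-3)][:12],cur=latch(108))
```

```text
[519.04103591 -82.04170659  17.75845375] [-0.31696044 -1.00380805 -0.8586888 ] [np.float64(518.6895334515755), np.float64(-82.64727015417859), 17, 18]
{"x": 0.0, "y": 0.26, "z": -0.12, "wx": 0.052, "wy": 0.0, "wz": 0.0}
{"x": 0.0, "y": 0.54, "z": -0.22, "wx": 0.105, "wy": 0.0, "wz": 0.0}
{"x": 0.0, "y": 0.81, "z": -0.3, "wx": 0.157, "wy": 0.0, "wz": 0.0}
{"x": 0.0, "y": 1.09, "z": -0.38, "wx": 0.209, "wy": 0.0, "wz": 0.0}
{"x": 0.0, "y": 1.37, "z": -0.43, "wx": 0.262, "wy": 0.0, "wz": 0.0}
{"x": 0.0, "y": 1.66, "z": -0.48, "wx": 0.314, "wy": 0.0, "wz": 0.0}
{"x": 0.0, "y": 1.95, "z": -0.5, "wx": 0.367, "wy": 0.0, "wz": 0.0}
{"x": 0.0, "y": 2.24, "z": -0.52, "wx": 0.419, "wy": 0.0, "wz": 0.0}
{"x": 0.0, "y": 2.52, "z": -0.51, "wx": 0.471, "wy": 0.0, "wz": 0.0}
{"x": 0.0, "y": 2.81, "z": -0.5, "wx": 0.524, "wy": 0.0, "wz": 0.0}
{"x": 0.0, "y": 3.1, "z": -0.46, "wx": 0.576, "wy": 0.0, "wz": 0.0}
{"x": 0.0, "y": 3.38, "z": -0.41, "wx": 0.628, "wy": 0.0, "wz": 0.0}
```

Request:
apply_moves(increments=[{"x": 0,"y": 0.26,"z": -0.1,"wx": 0.052,"wy": 0,"wz": 0},{"x": 0,"y": 0.54,"z": -0.2,"wx": 0.105,"wy": 0,"wz": 0},{"x": 0,"y": 0.8,"z": -0.3,"wx": 0.157,"wy": 0,"wz": 0},{"x": 0,"y": 1.1,"z": -0.4,"wx": 0.21,"wy": 0,"wz": 0},{"x": 0,"y": 1.35,"z": -0.45,"wx": 0.26,"wy": 0,"wz": 0},{"x": 0,"y": 1.65,"z": -0.5,"wx": 0.314,"wy": 0,"wz": 0},{"x": 0,"y": 1.95,"z": -0.5,"wx": 0.367,"wy": 0,"wz": 0},{"x": 0,"y": 2.25,"z": -0.5,"wx": 0.42,"wy": 0,"wz": 0},{"x": 0,"y": 2.5,"z": -0.5,"wx": 0.47,"wy": 0,"wz": 0},{"x": 0,"y": 2.8,"z": -0.5,"wx": 0.524,"wy": 0,"wz": 0},{"x": 0,"y": 3.1,"z": -0.45,"wx": 0.576,"wy": 0,"wz": 0},{"x": 0,"y": 3.4,"z": -0.4,"wx": 0.628,"wy": 0,"wz": 0}])

```text
clock: 19.35
tool_pos: [550.0, -67.7, 17.7]
tcp_rot: [1.437, 1.043, -1.437]
ft_force: [-0.0, -0.1, 0.1]
gripper_width: 0.3
```

Run:
```python
from plan import *
s=telemetry.sense();print(s['tool_pos'],s['ft_force'],latch(72))
rows([latch(a) for a in (70,68,66,64,62,61,60,59,58)],cur=latch(72))
c=snap('wrist','w7');cv2.imwrite('pics/w7c.png',cv2.resize(c['pixels'][100:320,180:450],None,fx=2.7,fy=2.7))
```

```text
[550.02481228 -67.67594438  17.70817148] [-0.04008408 -0.09430769  0.14471744] [np.float64(549.5912328890702), np.float64(-68.24707821630604), 17, -18]
{"x": 0.0, "y": 0.18, "z": -0.08, "wx": 0.035, "wy": 0.0, "wz": 0.0}
{"x": 0.0, "y": 0.35, "z": -0.15, "wx": 0.07, "wy": 0.0, "wz": 0.0}
{"x": 0.0, "y": 0.54, "z": -0.22, "wx": 0.105, "wy": 0.0, "wz": 0.0}
{"x": 0.0, "y": 0.72, "z": -0.28, "wx": 0.14, "wy": 0.0, "wz": 0.0}
{"x": 0.0, "y": 0.9, "z": -0.33, "wx": 0.175, "wy": 0.0, "wz": 0.0}
{"x": 0.0, "y": 1.0, "z": -0.35, "wx": 0.192, "wy": 0.0, "wz": 0.0}
{"x": 0.0, "y": 1.09, "z": -0.38, "wx": 0.209, "wy": 0.0, "wz": 0.0}
{"x": 0.0, "y": 1.18, "z": -0.4, "wx": 0.227, "wy": 0.0, "wz": 0.0}
{"x": 0.0, "y": 1.28, "z": -0.42, "wx": 0.244, "wy": 0.0, "wz": 0.0}
```

Request:
apply_moves(increments=[{"x": 0,"y": 0.2,"z": -0.1,"wx": 0.035,"wy": 0,"wz": 0},{"x": 0,"y": 0.35,"z": -0.15,"wx": 0.07,"wy": 0,"wz": 0},{"x": 0,"y": 0.55,"z": -0.2,"wx": 0.105,"wy": 0,"wz": 0},{"x": 0,"y": 0.7,"z": -0.3,"wx": 0.14,"wy": 0,"wz": 0},{"x": 0,"y": 0.8,"z": -0.3,"wx": 0.157,"wy": 0,"wz": 0}])

```text
clock: 19.9
tool_pos: [558.5, -67.3, 17.6]
tcp_rot: [1.546, 0.949, -1.546]
ft_force: [-0.4, 0.6, 0.2]
gripper_width: 0.1
```

Request:
apply_moves(increments=[{"x": 0,"y": 0.1,"z": 0,"wx": 0.017,"wy": 0,"wz": 0},{"x": 0,"y": 0.2,"z": 0,"wx": 0.035,"wy": 0,"wz": 0}])

```text
clock: 20.1
tool_pos: [560.2, -68.4, 17.5]
tcp_rot: [1.571, 0.926, -1.571]
ft_force: [0.4, 0.3, 0.4]
gripper_width: 0.3
```

Request:
apply_moves(increments=[{"x": 0,"y": 0.1,"z": 0,"wx": 0.017,"wy": 0,"wz": 0},{"x": 0,"y": 0.2,"z": 0,"wx": 0.035,"wy": 0,"wz": 0}])

```text
clock: 20.3
tool_pos: [561.9, -69.6, 17.4]
tcp_rot: [1.596, 0.903, -1.595]
ft_force: [0.1, 1.1, 0.9]
gripper_width: 0.3
```

Request:
apply_moves(increments=[{"x": 0,"y": 0.1,"z": 0,"wx": 0,"wy": 0,"wz": 0},{"x": 0,"y": 0.2,"z": 0,"wx": 0,"wy": 0,"wz": 0}])

```text
clock: 20.5
tool_pos: [563.5, -70.6, 17.4]
tcp_rot: [1.594, 0.904, -1.595]
ft_force: [-0.6, 0.5, 0.3]
gripper_width: 0.2
```

Request:
apply_moves(increments=[{"x": 0,"y": 0.1,"z": 0,"wx": 0,"wy": 0,"wz": 0},{"x": 0,"y": 0.2,"z": 0,"wx": 0,"wy": 0,"wz": 0}])

```text
clock: 20.7
tool_pos: [564.3, -71.1, 17.2]
tcp_rot: [1.594, 0.905, -1.596]
ft_force: [-4.2, 6.2, 3.5]
gripper_width: 0.4
```

Request:
apply_moves(increments=[{"x": 0,"y": 0.1,"z": 0,"wx": 0,"wy": 0,"wz": 0},{"x": 0,"y": 0.1,"z": 0,"wx": 0,"wy": 0,"wz": 0}])

```text
clock: 20.9
tool_pos: [564.3, -71.1, 17.1]
tcp_rot: [1.594, 0.907, -1.598]
ft_force: [-5.7, 7.1, 4.7]
gripper_width: 0.1
```

The finger has come to a firm stop. I'll back off, lift clear and look.

Request:
apply_moves(increments=[{"x": 0,"y": -0.6,"z": 0,"wx": 0,"wy": 0,"wz": 0},{"x": 0,"y": -1.5,"z": 0,"wx": 0,"wy": 0,"wz": 0},{"x": 0,"y": -3,"z": 0,"wx": 0,"wy": 0,"wz": 0},{"x": -3,"y": -3,"z": 0,"wx": 0,"wy": 0,"wz": 0},{"x": -7,"y": -3,"z": 0,"wx": 0,"wy": 0,"wz": 0},{"x": -11,"y": -3,"z": 0,"wx": 0,"wy": 0,"wz": 0},{"x": -15,"y": -4,"z": 0,"wx": 0,"wy": 0,"wz": 0},{"x": -18,"y": -6,"z": 0,"wx": 0,"wy": 0,"wz": 0},{"x": -18,"y": -8,"z": 0,"wx": 0,"wy": 0,"wz": 0},{"x": -18,"y": -8,"z": 0,"wx": 0,"wy": 0,"wz": 0},{"x": -18,"y": -8,"z": 0,"wx": 0,"wy": 0,"wz": 0}])

```text
clock: 22.0
tool_pos: [497.0, -30.8, 197.2]
tcp_rot: [1.594, 0.904, -1.594]
ft_force: [-0.1, -1.7, -0.4]
gripper_width: 0.6
```

Run:
```python
from plan import *
s=telemetry.sense();print(s['tool_pos'],s['ft_force'])
c=wristpose(snap('wrist','w8'));d=snap('side','side8')
u=proj(c,[[*C,54],[*P,60],[605,-95,66]]);print(u)
cv2.imwrite('pics/fin.png',np.vstack([np.hstack([cv2.resize(c['pixels'],(512,384)),np.zeros((384,288,3),np.uint8)])[:, :800]*1]) if 0 else np.hstack([c['pixels'],cv2.resize(d['pixels'][150:290,190:295],(288,384))]))
```

```text
[497.00486875 -30.84441562 197.18595687] [-0.06149435 -1.65627226 -0.39586405]
[[383.74606016  62.95888383]
 [352.13703348 228.55990109]
 [383.91906342 186.34280962]]
```

View pics/fin.png

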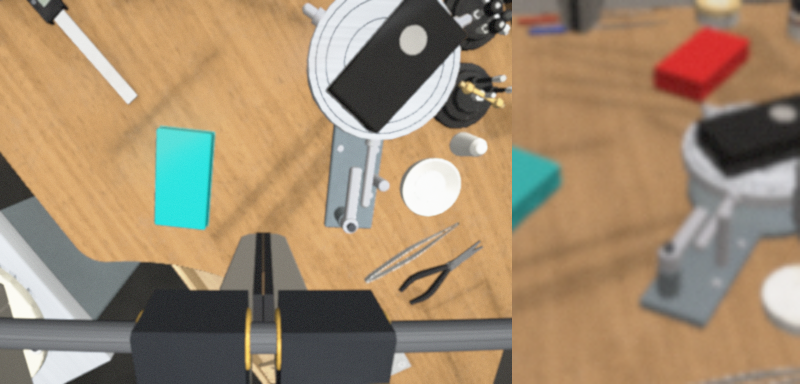

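The bar runs from (350,228) to (354,172). The arm runs from (376,140) to (368,203), close to the post at (383,185). I'll check the angles numerically.

Run:
```python
from plan import *
d=np.load('pics/w8.npz');c=wristpose({k:d[k] for k in d})
im=c['pixels'][125:240,320:400]
cv2.imwrite('pics/gray.png',cv2.resize(im,None,fx=5,fy=5))
g=cv2.cvtColor(im,cv2.COLOR_BGR2GRAY)
for r in range(10,108,6): print(r+125,' '.join('%3d'%v for v in g[r,8:72:2]))
def a(p,q):
    v=pos(c,q,46)[0]-pos(c,p,46)[0];return np.degrees(np.arctan2(v[1],v[0]))%360,np.hypot(*v[:2])
print('bar',a((350,228),(355,171)),'arm',a((376,142),(368,204)))
e=pos(c,(368,204),46)[0,:2]-C;print('arm end',np.hypot(*e),np.degrees(np.arctan2(e[1],e[0]))%360)
cc=pos(c,[(328,93),(377,131),(466,43)],84);print('char corners',cc.round(),'centre',(cc[0]+cc[2])/2)
for n,p in dict(dish=(432,187,18),cone=(474,146,38),post=(384,185,66),piv=(350,227,60)).items():print(n,pos(c,p[:2],p[2])[0].round(1))
print('closed sim', proj(c,[[*C,54]]))
```

```text
135 165 161 120 119 156 158 157 158 163 159 152 154 162 182 222 235 237 239 240 240 239 240 240 240 236 236 238 240 240 239 240 240
141 155 153  99 132 158 160 160 158 160 160 154 158 162 160 157 158 159 156 143 121 151 191 218 221 221 222 196 162 168 172 165 163
147 147 132  99 147 161 203 224 221 171 159 158 158 159 155 158 158 157 159 159 145 135 194 221 224 222 195 162 163 172 176 173 174
153 145 122 116 152 163 159 165 160 158 160 156 156 157 156 156 157 158 158 158 140 154 213 224 224 209 170 158 163 172 176 174 175
159 150 110 122 157 158 158 161 158 156 156 159 159 157 159 159 161 157 157 153 132 182 223 224 220 172 160 162 168 168 172 178 179
165 136 104 144 160 159 162 158 159 161 158 160 156 159 160 160 160 156 158 138 144 200 223 222 203 159 160 172 174 174 173 177 179
171 133 110 151 160 160 159 159 159 163 160 144 118 187 223 227 227 222 175 128 164 218 221 221 182 161 168 175 175 176 176 173 171
177 124 125 158 159 156 158 158 157 159 160 126 141 203 224 225 227 216 147 130 189 224 225 202 137 138 157 170 173 174 175 176 175
183 117 140 155 157 159 156 157 159 156 153 
[... 884 characters left out ...]
159 156 156 156 159 143 114 135 217 188  85  91  99 133 207 190 166 160 162 165 164 170 178 175 179 176 175 175 176 182 187 181
231 178 184 186 183 184 182 177 175 180 214 191 141 130 161 184 183 187 180 176 180 180 179 184 179 175 179 181 182 177 174 180 183
bar (np.float64(58.91029680552308), np.float64(65.85121168689228)) arm (np.float64(237.28795614139307), np.float64(68.42887081822552))
arm end 145.4882383998163 239.1612966303001
char corners [[594.  17.  84.]
 [618. -36.  84.]
 [720.  -7.  84.]] centre [657.16115824   4.88371386  84.        ]
dish [ 665. -146.   18.]
cone [ 717.  -116.8   38. ]
post [605.7 -93.8  66. ]
piv [ 555.1 -120.2   60. ]
closed sim [[383.67797194  62.84773168]]
```

```bash
python3 -c "
from h import *
print(telemetry.sense()['ft_force'],order.hand_in())"
```

```text
the job is handed in; nothing more can be done
[ 1.48750364  0.01302519 -0.06886937] None
```

I pushed the long arm round to the stop post, then closed the latch bar behind it. The job is handed in, at about 22 s on the clock; the hand-in gave no verdict.

- **Arm:** it stopped hard against the post at about 9 N. The last wrist image puts it at 237–239°, and home is about 238°.
- **Latch bar:** it stopped hard at about 9 N and then measured 58.9°, where fully closed is about 58°. Bar and arm are parallel to within about 1.6°.
- **Charcoal block:** a rough corner estimate puts its centre about 8 mm from the middle of the plate. The corner fit was poor, with the sides measuring 58 and 106 mm against the true 64 and 117 mm.
- **Surroundings:** the dish measured within about 2 mm of where it started, and the cone within about 9 mm on a rough reading; nothing ever came close to it. I did not re-measure the tweezers, tin, files and shears, but the robot stayed clear of all of them.

**Fingertip length disagreed:** the given `nose_length` of 22 mm did not match what the cameras showed. The shut fingertips ended about 10 mm behind the TCP, so my first sweep passed over the arm without moving it. I went back, lowered the TCP to about 16 mm, and the second sweep worked.

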